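Run the tin along the larder tray's rail and click it into the third gap

TASK

Put the low tin that stands on the front lane of the wooden larder tray away in the tray's third gap, counting all four gaps from the left as you stand before it, whether filled or empty. Only push it with the fingertips: run it along behind the front rail past the first two gaps until it stands before the third, then push it straight back between the spring tabs until it clicks home against the back stop. Keep it upright and down on the tray, never let it go into another gap, and leave all other things where they are.

Things in the scene. Friction and masses are not known exactly. Their poses are not given: they have to be found in the camera images.
- larder_tray: Low wooden tray, fixed on the worktop, 186 mm deep (x) by 382 mm wide (y), base 4 mm thick. Origin: centre of its underside; x points away from the robot to the back stop, y to the left, z up. Four gaps at the back, an open lane (x -83 to +14 mm) and a rail in front. The back stop's face is at x 85 mm, 46 mm high; a tin that is home has its axis at x 47, its front 5 mm proud of the dividers.
- front_rail (a point): Middle of the front rail's top edge. The rail is a wooden strip 10 mm thick and 18 mm high, at x -93 to -83 mm in the tray's frame, along the whole width. At both ends of the lane behind it are cheeks 6 mm thick and 18 mm high.
- divider_row (a point): Top front edge of the middle divider. Five upright dividers, 6 mm thick, 42 mm high, x 14 to 85 mm in the tray's frame, at y +188, +94, 0, -94, -188 mm, make four gaps, each 88 mm wide, with centres at y +141 (first), +47 (second), -47 (third), -141 mm (fourth). Axes as the tray's.
- tab_row (a point): Middle of the row of spring tabs (x 30 mm in the tray's frame, 27 mm up). Each gap has two sprung steel tabs beside its dividers, 16 to 38 mm above the worktop; their rounded ends leave 70 mm between them. They yield outwards as the tin is pushed through (5 to 10 N with friction) and spring back before its widest part.
- tin: The loose tin to put away: low round food tin, 75 mm in diameter, 58 mm high, about 0.2 to 0.35 kg. Origin: centre of its underside, z axis upright; its turn about the upright axis does not matter. It starts upright on the tray's base in the lane near its left end, before the first gap, a few mm to 10 mm behind the rail.
- tin_in_tray: A like tin, 75 mm in diameter and 58 mm high, already home in the first or the fourth gap; leave it. Origin: centre of its underside.
- jar_in_tray: Glass jar with brown lid, 68 mm in diameter, 88 mm high, standing in the first or the fourth gap (whichever the other tin is not in); leave it. Origin: centre of its underside. The second and third gaps are empty.
- garlic: Garlic bulb, 56 mm, on the worktop right of the robot, in front of the tray; leave it.
- lemon: Lemon, 72 x 55 x 56 mm, on the worktop right of the tray; leave it.
- yoghurt: Yoghurt pot with foil top, 72 mm across, 71 mm high, on the worktop in front, to the left; leave it.
- spice_jar: Small spice jar with green cap, 46 mm across, 106 mm high, on the worktop left of the tray; leave it. Origin: centre of its underside.
Things that resemble listed ones, but are neither listed nor needed, are in the scene too. What is shaped like the tin but blue or orange is not meant.

How it is judged:
On the way, in this order (a step that is already met when the one before it is completed fails the run):
1. the tin has been run along the lane to stand before the second gap (x of tin in the frame of larder_tray below -0.022 m and y of tin in the frame of larder_tray between 0.022 and 0.072 m), for 0.1 s.
2. the tin has been run on along the lane to stand before the third gap (x of tin in the frame of larder_tray below -0.022 m and y of tin in the frame of larder_tray between -0.067 and -0.027 m), for 0.1 s.
3. the tin is home in the third gap, behind its spring tabs (x of tin in the frame of larder_tray above 0.0425 m and y of tin in the frame of larder_tray between -0.053 and -0.041 m and z of tin in the frame of larder_tray below 0.009 m and angle between tin's own z axis and vertical below 0.06 rad), for 0.2 s.
At the end, for the whole second after the job is handed in: The tin stands upright (within 0.06 rad) and at rest on the tray's base in the third gap from the left, its axis within 6 mm of the gap's centre line and within about 4 mm of fully home against the back stop; the other tin, the jar and the things around are within 12 mm of where they were (all of step 3 and linear speed of tin below 0.01 m/s and angular speed of tin below 0.1 rad/s and distance of each of tin_in_tray, jar_in_tray, garlic, lemon, yoghurt, spice_jar from where it was at the start of the episode below 0.012 m); the robot touches nothing.
It fails at once if the tin is lifted off the tray's base (10 mm) (z of tin in the frame of larder_tray above 0.014 m).
It fails at once if the tin is tipped (angle between tin's own z axis and vertical above 0.3 rad).
It fails at once if the tin goes into a gap other than the third (x of tin in the frame of larder_tray above 0.005 m and not (y of tin in the frame of larder_tray between -0.072 and -0.022 m)).
It fails at once if the tin leaves the tray (x of tin in the frame of larder_tray below -0.06 m or y of tin in the frame of larder_tray above 0.175 m or y of tin in the frame of larder_tray below -0.175 m).
It fails at once if another thing is pushed from its place (20 mm) (distance of any of tin_in_tray, jar_in_tray, garlic, lemon, yoghurt, spice_jar from where it was at the start of the episode above 0.02 m).
It also fails if it takes over 64 s, if anything falls off the work surface, if the arm or the gripper's body presses on something with over 40 N, if the wrist force passes 120 N, or if a joint passes its speed limit or range.

ROBOT

A 6-joint arm with a two-finger parallel gripper is mounted at the origin on a cart in front of the work surface, level with it; the furniture and walls round the work are solid. World frame = base frame: x ahead of the robot, y to its left, z up, the work surface at z = 0. Lengths are in m, angles in rad, forces in N, time in s.
With the tool pointing down it reaches from about 0.25 to 0.8 m from the base axis. Payload 8.5 kg.
Tool frame: the origin (TCP) lies on the centre line of the jaws, within the pads' length; the fingertips stand 25 mm ahead of it and the grasp point (between the pads) lies 6 mm ahead of it; z points along the fingers, y is the line along which they close (so a half turn about z gives the same grasp; the last joint's range is limited). The gripper opens to 85 mm and grips with 20 to 120 N. Pads are 22 mm wide; open, the fingers measure 114 mm over their backs; the gripper's body (76 mm by 85 mm) begins 54 mm behind the grasp point. The pads swing forward as they close: fully open they stand 13 mm farther back than shut.
Start: joints at [-1.265, 0.238, -0.013, 1.319, 0, 1.571], TCP at [0.158, -0.501, 0.256] pointing down, gripper open.
Joint ranges: [-2.66, 2.66], [-1.03, 1.9], [-1.14, 1.46], [-1.82, 2.27], [-1.45, 1.34], [-3.14, 3.14]. Speed limits (rad/s): [2.22, 2.22, 2.79, 3.14, 3.14, 3.14].

INTERFACE

Orientations are given as [roll, pitch, yaw] about the fixed x, y, z axes, in that order (R = Rz(yaw) Ry(pitch) Rx(roll)).
In Python, from cell import ctrl gives the robot as it stands. The module is installed in compiled form; this text tells all that it offers.
- The arm moves only by the shell command python3 -m inch 'ROWS'. ROWS is JSON, a list of rows, each a list of 7 numbers: the closure, from -1 (fully open) to 1 (shut), then the shift along the tool's x, y, z in mm, then the turn, a rotation vector about the tool's x, y, z in rad. A call has exactly 5 rows; each row shifts and turns the commanded pose from where the row before left it, along the tool's axes as they then stand; what a row does not reach is not made up. A row lasts 1/12 s, in which the tool goes at most 41.7 mm and 7.16 degrees, less where a joint would pass 70% of its speed; a pose out of reach is approached as far as the arm can. A call with a gripper value outside its range is refused whole. The fingers move at their own pace and stop on an object; the grip force is fixed at half the most. Time passes only in rows, so rows that do not move let the fingers close, or fill a call up. It gives the time, the measured TCP pose, the force, the opening and the grip force at its end, in the units of the state.
- ctrl.get_state(): the state, without advancing time (a new reading comes with each control period).
- ctrl.snapshot(name): name is "side" or "top"; returns a dict with "frame" (420x560x3 uint8, red, green, blue), "camera_matrix" (3x3 intrinsics, pixels), "origin" and "rotation" of the camera in the world. Camera axes: x right, y up, looking along -z (the intrinsics and any distortion apply to the point x, -y, -z); pixel columns grow to the right and rows downward; lengths in m; the calibration is good to about 2 mm. A picture is of the moment at which its call begins. There is no depth.
- ctrl.hand_in(): hands the job in; it is judged then, once.
The state is a dict: "t": time; "q": joint angles; "dq": joint speeds; "tau": joint torques, N m; "tcp_pos": TCP position; "tcp_rot": TCP orientation; "force": force on the tool from outside, world axes, zero at the start; "moment": the same for the moment, N m; "gripper_width": finger opening in m; "grip_force": force on a finger pad.
Only numpy, scipy, OpenCV 4.12 (cv2) and the standard library are available. Lean on these libraries where they do the work, as an engineer would, in place of code of your own. Each camera call takes 0.05 s, during which the arm holds its last target. There are 200 camera calls.

## Working session

There is one attempt and no reset: what is moved stays moved. The work goes in short steps, Python scripts to look and compute and a shell command to move; the robot and the scene stay as the last step left them, time stands still between calls to the robot, and variables do not carry over. Pictures are saved under pics/ and viewed, at most 10 in all, crops included, and the job is handed in when it is done.

```bash
mkdir -p pics
python3 - <<'E'
from cell import ctrl
import cv2, numpy as np
for n in("top","side"):
    s=ctrl.snapshot(n); cv2.imwrite(f"pics/{n}0.png",s["frame"][:,:,::-1])
    np.savez(f"{n}0.npz",**s); print(n,{k:np.round(v,3).tolist() for k,v in s.items() if k!="frame"})
s=ctrl.get_state();print({k:np.round(v,3).tolist() for k,v in s.items()})
E
```

```text
top {'camera_matrix': [[508.468, 0.0, 280.341], [0.0, 508.468, 211.73], [0.0, 0.0, 1.0]], 'origin': [0.363, 0.081, 1.4], 'rotation': [0.106, -0.011, -1.594]}
side {'camera_matrix': [[461.818, 0.0, 278.352], [0.0, 461.818, 214.355], [0.0, 0.0, 1.0]], 'origin': [-0.627, 0.412, 0.64], 'rotation': [1.12, 0.009, -1.853]}
{'t': 0.1, 'q': [-1.265, 0.239, -0.014, 1.319, -0.0, 1.571], 'dq': [0.001, -0.001, 0.003, -0.001, -0.001, 0.001], 'tau': [0.0, -53.972, 34.7, 0.013, 0.0, -0.0], 'tcp_pos': [0.158, -0.5, 0.256], 'tcp_rot': [-3.14, 0.0, 0.306], 'force': [-0.005, 0.324, -0.724], 'moment': [0.036, 0.028, -0.061], 'grip_force': 0.0, 'gripper_width': 0.085}
```

View pics/top0.png

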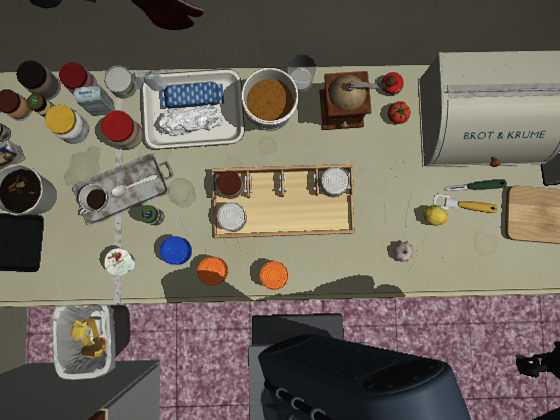

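View pics/side0.png

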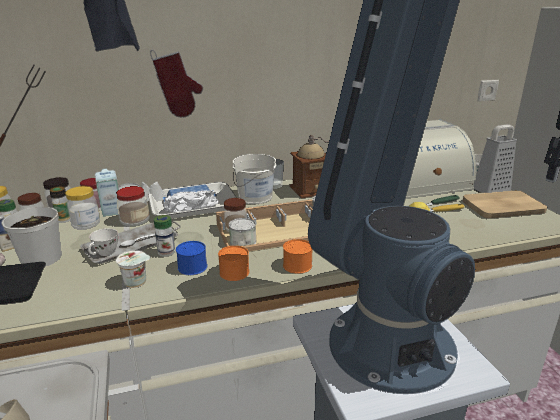

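The top view shows the tray (corners about (214,168) to (354,235)) with the loose tin at (231,216). The jar is at (230,184), in the first gap, and the other tin at (335,181), in the fourth. Two orange tins and a blue one stand in front. Next I'll enlarge the tray.

```bash
cat > h.py <<'E'
import numpy as np, cv2
from scipy.spatial.transform import Rotation as R
def ray(s,uv):
    K=s["camera_matrix"]; M=R.from_euler("xyz",s["rotation"]).as_matrix()
    uv=np.atleast_2d(uv).astype(float)
    d=np.c_[(uv[:,0]-K[0,2])/K[0,0],-(uv[:,1]-K[1,2])/K[1,1],-np.ones(len(uv))]
    return d@M.T
def onz(s,uv,z):
    d=ray(s,uv); o=s["origin"]; return o+d*((z-o[2])/d[:,2])[:,None]
def proj(s,p):
    K=s["camera_matrix"]; M=R.from_euler("xyz",s["rotation"]).as_matrix()
    c=(np.atleast_2d(p)-s["origin"])@M
    return np.c_[K[0,2]+K[0,0]*c[:,0]/-c[:,2],K[1,2]-K[1,1]*c[:,1]/-c[:,2]]
E
python3 - <<'E'
import cv2,numpy as np
s=np.load("top0.npz");c=s["frame"][155:245,200:365,::-1]
cv2.imwrite("pics/crop0.png",cv2.resize(c,None,fx=4.8,fy=4.8,interpolation=cv2.INTER_CUBIC))
E
```

```text
(no output)
```

View pics/crop0.png

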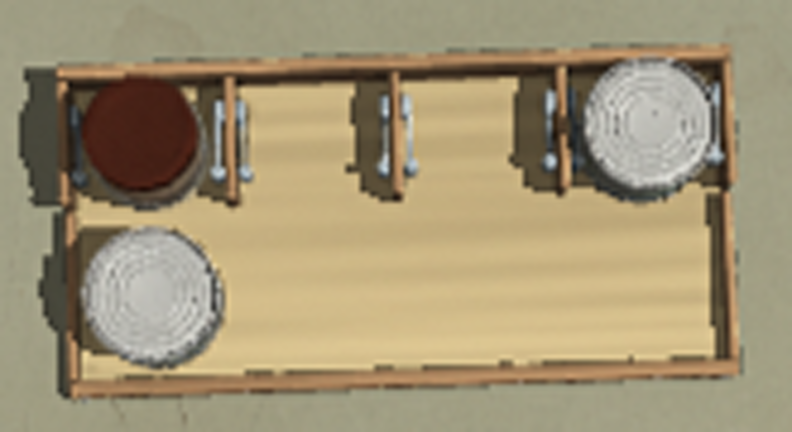

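```bash
cat > tray.py <<'E'
from h import *
s=dict(np.load("top0.npz"))
U=lambda p:(np.array(p,float)+.5)/4.8-.5+[200,155]
obs=[((398,198),.042,(.014,0)),((233,203),.042,(.014,.094)),((563,193),.042,(.014,-.094)),
((72,396),.018,(-.093,.191)),((738,374),.018,(-.093,-.191)),((66,78),.046,(.085,.188)),((727,56),.046,(.085,-.188))]
W=np.array([onz(s,U(p),z)[0,:2] for p,z,_ in obs]);T=np.array([t for *_,t in obs])
a=T-T.mean(0);b=W-W.mean(0)
th=np.arctan2((a[:,0]*b[:,1]-a[:,1]*b[:,0]).sum(),(a*b).sum())
c,sn=np.cos(th),np.sin(th);Rm=np.array([[c,-sn],[sn,c]]);t=W.mean(0)-Rm@T.mean(0)
tw=lambda p:Rm@np.array(p)+t
wt=lambda p:Rm.T@(np.array(p)-t)
def tin(s,guess=None):
    f=cv2.cvtColor(s["frame"],cv2.COLOR_RGB2HSV);m=((f[...,1]<40)&(f[...,2]>120)).astype(np.uint8)
    cs,_=cv2.findContours(cv2.morphologyEx(m,cv2.MORPH_CLOSE,np.ones((3,3))),0,2)
    out=[]
    for q in cs:
        (u,v),r=cv2.minEnclosingCircle(q)
        if 10<r<20 and 205<u<360 and 160<v<240: 
            M=cv2.moments(q); out.append((M['m10']/M['m00'],M['m01']/M['m00'],r))
    return out
if __name__=="__main__":
    print("th",th,"t",t);print(np.round((W-(T@Rm.T+t))*1e3,1))
    for q in tin(s):
        w=onz(s,q[:2],.062)[0,:2]; print(q,w,"tray",wt(w))
    ob={"blue":(175,250),"or1":(212,270),"or2":(273,275)}
    for k,p in ob.items(): print(k,wt(onz(s,p,.06)[0,:2]),onz(s,p,.06)[0,:2])
E
python3 tray.py
```

```text
th 0.010782561362863666 t [0.53730839 0.05504921]
[[-1.8  0.9]
 [-1.6 -0.5]
 [-1.9  2.1]
 [ 1.6 -2.3]
 [ 1.5  1.9]
 [ 0.8 -2.8]
 [ 1.5  0.7]]
(231.1317895940537, 216.11978273299027, 14.871825218200684) [0.49571273 0.19347857] tray [-0.04010066  0.13886981]
(335.38337882923867, 180.38762511373977, 15.019259452819824) [ 0.58536824 -0.08549166] tray [ 0.04654169 -0.14105089]
blue [-0.12437007  0.28818842] [0.40983821 0.34187987]
or1 [-0.1797883   0.19232928] [0.35545679 0.24542876]
or2 [-0.1981864   0.03334436] [0.33877398 0.08625471]
```

```bash
python3 -m inch '[[0.3,0,0,0,0,0,-0.12],[0.3,0,0,0,0,0,-0.12],[0.3,0,0,0,0,0,-0.12],[0.3,0,0,0,0,0,-0.12],[0.3,0,0,0,0,0,-0.12]]'
python3 -m inch '[[0.3,0,0,0,0,0,-0.12],[0.3,0,0,0,0,0,-0.12],[0.3,0,0,0,0,0,-0.12],[0.3,0,0,0,0,0,-0.12],[0.3,0,0,0,0,0,-0.12]]'
python3 -m inch '[[0.3,0,0,0,0,0,-0.076],[0.3,20,9,0,0,0,0],[0.3,36,16,0,0,0,0],[0.3,36,16,0,0,0,0],[0.3,36,16,0,0,0,0]]'
```

```text
t: 0.52
tcp_pos: [0.158, -0.5004, 0.2559]
tcp_rot: [-3.141, -0.001, 0.912]
force: [-0.0, 0.4, -0.4]
gripper_width: 0.0302
grip_force: 0.0
t: 0.93
tcp_pos: [0.158, -0.5004, 0.2559]
tcp_rot: [-3.141, -0.001, 1.512]
force: [0.9, 0.4, 1.0]
gripper_width: 0.0296
grip_force: 0.0
t: 1.35
tcp_pos: [0.2136, -0.3705, 0.2557]
tcp_rot: [-3.141, -0.001, 1.58]
force: [1.9, 0.1, 0.7]
gripper_width: 0.0301
grip_force: 0.0
```

Run:
```python
from tray import *
for k,p,z in(("spice",(150,213),.1),("yog",(119,261),.07)): print(k,onz(s,p,z)[0])
```

```text
spice [0.50453302 0.39792201 0.1       ]
yog [0.38429396 0.48493263 0.07      ]
```

```bash
python3 -m inch '[[0.3,37,17,0,0,0,0],[0.3,37,17,0,0,0,0],[0.3,37,17,0,0,0,0],[0.3,37,17,0,0,0,0],[0.3,37,17,0,0,0,0]]' | grep -E "tcp"
python3 -m inch '[[0.3,37,17,0,0,0,0],[0.3,37,17,0,0,0,0],[0.3,37,17,0,0,0,0],[0.3,37,17,0,0,0,0],[0.3,37,17,0,0,0,0]]' | grep -E "tcp"
python3 -m inch '[[0.3,37,17,0,0,0,0],[0.3,37,17,0,0,0,0],[0.3,37,17,0,0,0,0],[0.3,37,17,0,0,0,0],[0.3,37,17,0,0,0,0]]' | grep -E "tcp"
python3 -m inch '[[0.3,37,17,0,0,0,0],[0.3,33,15,0,0,0,0],[0.3,0,0,0,0,0,0],[0.3,0,0,35,0,0,0],[0.3,0,0,35,0,0,0]]'
```

```text
tcp_pos: [0.2966, -0.1842, 0.2563]
tcp_rot: [3.141, 0.0, 1.581]
tcp_pos: [0.3796, 0.002, 0.2564]
tcp_rot: [3.141, -0.0, 1.582]
tcp_pos: [0.4627, 0.188, 0.2561]
tcp_rot: [-3.141, 0.0, 1.582]
t: 3.02
tcp_pos: [0.4948, 0.2575, 0.1863]
tcp_rot: [3.139, -0.002, 1.583]
force: [0.1, 0.6, -0.9]
gripper_width: 0.0301
grip_force: 0.0
```

```bash
python3 -m inch '[[0.3,3,-1,30,0,0,0],[0.3,0,0,30,0,0,0],[0.3,0,0,30,0,0,0],[0.3,0,0,10,0,0,0],[0.3,0,0,0,0,0,0]]'
python3 - <<'E'
from cell import ctrl
from tray import *
f=[]
for n in("top","side"):
    s=ctrl.snapshot(n); c=proj(s,[.5,.22,.05])[0].astype(int)
    i=s["frame"][c[1]-50:c[1]+50,c[0]-65:c[0]+65,::-1]; f.append(cv2.resize(i,None,fx=3,fy=3,interpolation=2)); print(n,c)
cv2.imwrite("pics/a.png",np.hstack(f))
print([proj(s,[.494,.26,z])[0].round(1) for z in (0.0,.06,.09)], wt(ctrl.get_state()["tcp_pos"][:2]))
E
```

```text
t: 3.43
tcp_pos: [0.491, 0.2582, 0.0838]
tcp_rot: [-3.137, 0.002, 1.582]
force: [-0.3, -0.2, 0.9]
gripper_width: 0.0299
grip_force: 0.0
top [221 215]
side [233 227]
[array([220.7, 246.8]), array([219.3, 227.7]), array([218.6, 217.8])] [-0.04202351  0.20469959]
```

View pics/a.png

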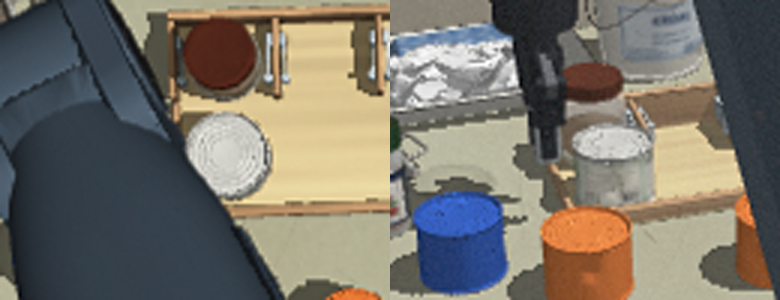

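The top view shows the tin at about (221+,208), with the arm over the tray's left end. In the side view the fingertip is at about (221,231), left of the tin and about 25 mm below the TCP. Next I'll go down to tip height 25 mm and start the push.

```bash
python3 -m inch '[[0.3,0,1,20,0,0,0],[0.3,0,0,14,0,0,0],[0.3,0,0,0,0,0,0],[0.3,-6,0,0,0,0,0],[0.3,-6,0,0,0,0,0]]'
python3 -m inch '[[0.3,-6,0,0,0,0,0],[0.3,-6,0,0,0,0,0],[0.3,-6,0,0,0,0,0],[0.3,-6,0,0,0,0,0],[0.3,-6,0,0,0,0,0]]'
```

```text
t: 3.95
tcp_pos: [0.4948, 0.2474, 0.0541]
tcp_rot: [3.139, -0.001, 1.582]
force: [-0.1, 0.3, 0.9]
gripper_width: 0.0296
grip_force: 0.0
t: 4.37
tcp_pos: [0.495, 0.2174, 0.0534]
tcp_rot: [3.14, -0.002, 1.582]
force: [-0.7, 5.3, 4.5]
gripper_width: 0.0299
grip_force: 3.0
```

```bash
cat > look.py <<'E'
from cell import ctrl
from tray import *
import sys
st=ctrl.get_state();print("tcp tray",wt(st["tcp_pos"][:2]).round(4),st["tcp_pos"].round(4) if hasattr(st["tcp_pos"],"round") else st["tcp_pos"],"F",np.round(st["force"],1))
f=[]
for n in("top","side"):
    s=ctrl.snapshot(n); c=proj(s,[.5,float(sys.argv[2]),.05])[0].astype(int)
    i=s["frame"][c[1]-50:c[1]+50,c[0]-65:c[0]+65,::-1]; f.append(cv2.resize(i,None,fx=3,fy=3,interpolation=2)); print(n,c)
    if n=="top":
        for q in tin(s): print("tin?",np.round(q,1),wt(onz(s,q[:2],.062)[0,:2]).round(4))
cv2.imwrite(f"pics/{sys.argv[1]}.png",np.hstack(f))
E
python3 look.py b .19
```

```text
tcp tray [-0.0406  0.1628] [0.495  0.2174 0.0534] F [-0.7  5.3  4.5]
top [232 214]
tin? [245.3 213.6  14.1] [-0.0346  0.1013]
tin? [335.6 180.2  15.1] [ 0.0471 -0.1418]
side [244 226]
```

View pics/b.png

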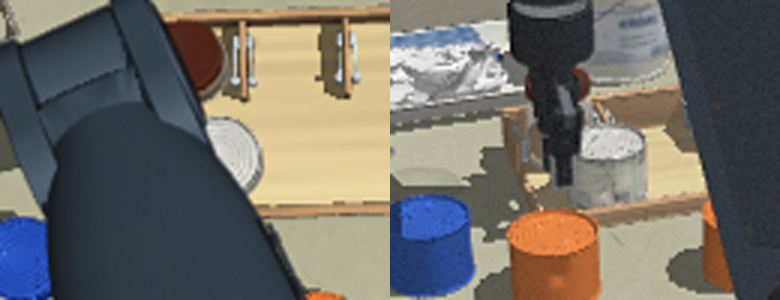

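The tin is moving with the fingers: its visible right edge is at (255,212), and it lies in the cradle as expected. I'll keep pushing until it stands before the second gap.

```bash
python3 -m inch '[[0.3,-7,0,0,0,0,0],[0.3,-7,0,0,0,0,0],[0.3,-7,0,0,0,0,0],[0.3,-7,0,0,0,0,0],[0.3,-7,0,0,0,0,0]]'
python3 -m inch '[[0.3,-7,0,0,0,0,0],[0.3,-7,0,0,0,0,0],[0.3,-7,0,0,0,0,0],[0.3,-7,0,0,0,0,0],[0.3,-7,0,0,0,0,0]]'
python3 look.py c .10
```

```text
t: 4.88
tcp_pos: [0.4947, 0.1819, 0.0526]
tcp_rot: [3.141, -0.001, 1.582]
force: [0.4, 5.7, 6.0]
gripper_width: 0.0302
grip_force: 2.9
t: 5.3
tcp_pos: [0.495, 0.1469, 0.0526]
tcp_rot: [3.141, -0.001, 1.582]
force: [0.9, 6.5, 5.5]
gripper_width: 0.0297
grip_force: 3.0
tcp tray [-0.0413  0.0923] [0.495  0.1469 0.0526] F [0.9 6.5 5.5]
top [266 214]
tin? [335.7 180.2  15.1] [ 0.047  -0.1418]
side [275 222]
```

View pics/c.png

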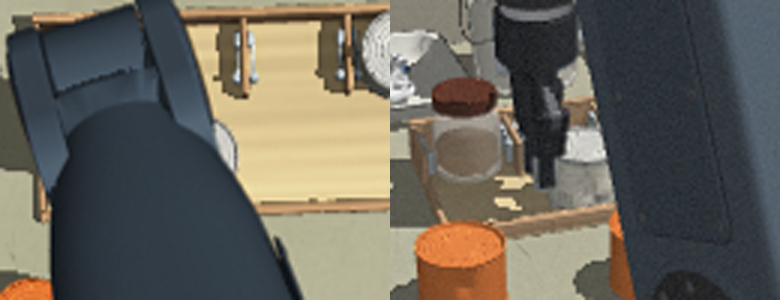

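The side view shows the tin still upright in front of the fingers, at about (267,225) and before the second gap. Now on to the third.

```bash
python3 -m inch '[[0.3,0,0,0,0,0,0],[0.3,-7,0,0,0,0,0],[0.3,-7,0,0,0,0,0],[0.3,-7,0,0,0,0,0],[0.3,-7,0,0,0,0,0]]'|grep -E "pos|force"
python3 -m inch '[[0.3,-7,0,0,0,0,0],[0.3,-7,0,0,0,0,0],[0.3,-7,0,0,0,0,0],[0.3,-7,0,0,0,0,0],[0.3,-7,0,0,0,0,0]]'|grep -E "pos|force"
python3 -m inch '[[0.3,-7,0,0,0,0,0],[0.3,-7,0,0,0,0,0],[0.3,-6,0,0,0,0,0],[0.3,-6,0,0,0,0,0],[0.3,-4,0,0,0,0,0]]'|grep -E "pos|force"
python3 -m inch '[[0.3,0,0,0,0,0,0],[0.3,0,0,0,0,0,0],[0.3,0,0,0,0,0,0],[0.3,10,0,0,0,0,0],[0.3,30,0,0,0,0,0]]'
python3 look.py d .0
```

```text
tcp_pos: [0.4949, 0.1184, 0.0521]
force: [0.2, 1.8, -0.4]
grip_force: 0.8
tcp_pos: [0.4956, 0.0834, 0.0523]
force: [-0.1, 1.0, -0.8]
grip_force: 0.7
tcp_pos: [0.4959, 0.0534, 0.0523]
force: [0.3, 2.8, -0.7]
grip_force: 0.9
t: 7.07
tcp_pos: [0.4955, 0.093, 0.0523]
tcp_rot: [-3.141, 0.001, 1.579]
force: [1.0, 0.7, 0.2]
gripper_width: 0.0298
grip_force: 0.0
tcp tray [-0.0414  0.0384] [0.4955 0.093  0.0523] F [1.  0.7 0.2]
top [304 213]
tin? [308.  212.3  13.3] [-0.0366 -0.0647]
tin? [335.7 180.2  15.1] [ 0.047  -0.1418]
side [308 217]
```

View pics/d.png

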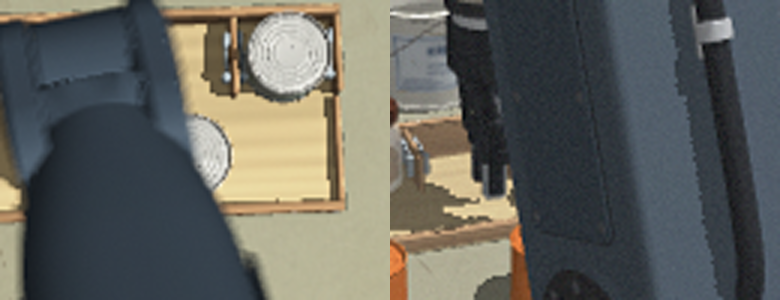

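The tin is clear of the fingers, with its right edge at about (316,214), before the third gap. I'll rise, go round in front of it, and turn the tool.

```bash
python3 -m inch '[[0.3,0,0,-30,0,0,0],[0.3,0,0,-40,0,0,0],[0.3,0,0,-10,0,0,0],[0.3,0,-30,0,0,0,0],[0.3,0,-40,0,0,0,0]]'|grep -E "pos|force"
python3 -m inch '[[0.3,-30,0,0,0,0,0.12],[0.3,0,0,0,0,0,0.12],[0.3,0,0,0,0,0,0.12],[0.3,0,0,0,0,0,0.12],[0.3,0,0,0,0,0,0.12]]'|grep -E "pos|rot"
python3 -m inch '[[0.3,0,0,0,0,0,0.12],[0.3,0,0,0,0,0,0.12],[0.3,0,0,0,0,0,0.12],[0.3,0,0,0,0,0,0.12],[0.3,0,0,0,0,0,0.12]]'|grep -E "pos|rot"
python3 -m inch '[[0.3,0,0,0,0,0,0.12],[0.3,0,0,0,0,0,0.12],[0.3,0,0,0,0,0,0.12],[0.3,0,0,0,0,0,0],[0.3,0,0,0,0,0,0]]'|grep -E "pos|rot"
python3 look.py e -0.0
```

```text
tcp_pos: [0.428, 0.0942, 0.1333]
force: [-1.0, 0.3, -0.8]
grip_force: 0.0
tcp_pos: [0.4258, 0.0635, 0.1324]
tcp_rot: [3.141, -0.0, 0.976]
tcp_pos: [0.4259, 0.0637, 0.1323]
tcp_rot: [3.142, -0.0, 0.376]
tcp_pos: [0.4279, 0.0312, 0.1323]
tcp_rot: [-3.117, 0.0, 0.057]
tcp tray [-0.1097 -0.0226] [0.4279 0.0312 0.1323] F [ 0.3 -0.2 -0.2]
top [304 213]
tin? [335.7 180.   15.1] [ 0.0476 -0.1419]
side [308 217]
```

View pics/e.png

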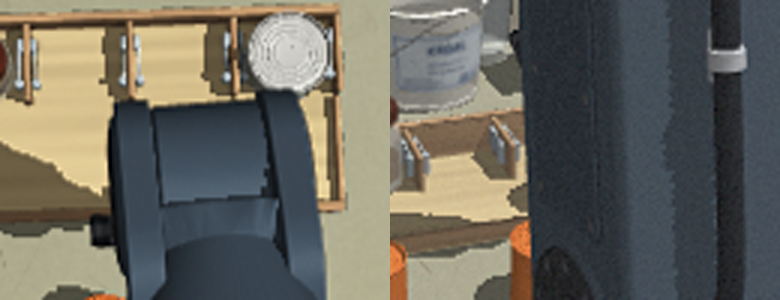

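```bash
python3 -m inch '[[0.3,0,0,0,0,0,0],[0.3,0,0,0,0,0,0],[0.3,0,0,0,0,0,0],[0.3,0,0,0,0,0,0],[0.3,0,0,0,0,0,0]]'
python3 -c "
from cell import ctrl;import numpy as np
s=ctrl.get_state();print(np.round(s['q'],3),np.round(s['dq'],3),np.round(s['moment'],2))"
```

```text
t: 9.35
tcp_pos: [0.4278, 0.0323, 0.1323]
tcp_rot: [-3.116, 0.001, 0.06]
force: [-0.0, 0.5, -0.1]
gripper_width: 0.0298
grip_force: 0.0
[ 0.059  0.159 -0.454  0.959  0.025  3.141] [-0.006 -0.001 -0.    -0.    -0.002 -0.001] [-0.02 -0.03  0.06]
```

The last joint is at its limit (3.14). Moving right, to the third gap's line, frees it, and a yaw of about 0.03 is good enough.

```bash
python3 -m inch '[[0.3,0,20,0,0,0,0],[0.3,0,5,0,0,0,0],[0.3,0,0,0,0,0,0],[0.3,0,0,0,0,0,0],[0.3,0,0,0,0,0,0]]'
python3 -c "
from cell import ctrl;import numpy as np
from tray import *
s=ctrl.get_state();print(np.round(s['q'],3),wt(s['tcp_pos'][:2]),tw([-.11,-.047]))"
```

```text
t: 9.77
tcp_pos: [0.4293, 0.0073, 0.1317]
tcp_rot: [-3.116, 0.001, 0.059]
force: [0.5, -0.0, 0.6]
gripper_width: 0.0296
grip_force: 0.0
[ 0.     0.161 -0.453  0.959  0.025  3.083] [-0.1085623  -0.04654264] [0.42782156 0.00686588]
```

```bash
python3 -m inch '[[0.3,0,0,0,-0.0255,0,0.035],[0.3,0,0,20,0,0,0],[0.3,0,0,30,0,0,0],[0.3,0,0,25,0,0,0],[0.3,0,0,4,0,0,0]]'
python3 -m inch '[[0.3,0,0,0,0,0,0],[0.3,0,0,0,0,0,0],[0.3,4,0,0,0,0,0],[0.3,4,0,0,0,0,0],[0.3,4,0,0,0,0,0]]'
python3 -c "
from cell import ctrl
from tray import *
s=ctrl.get_state();print(wt(s['tcp_pos'][:2]))"
```

```text
t: 10.18
tcp_pos: [0.4269, 0.0075, 0.0498]
tcp_rot: [3.141, 0.006, 0.025]
force: [-1.9, 0.4, -0.6]
gripper_width: 0.0299
grip_force: 0.0
t: 10.6
tcp_pos: [0.4426, 0.0073, 0.0538]
tcp_rot: [3.141, -0.001, 0.024]
force: [0.4, -0.5, -0.1]
gripper_width: 0.03
grip_force: 0.0
[-0.09518773 -0.04668542]
```

```bash
python3 -m inch '[[0.3,5,0,1,0,0,0],[0.3,5,0.1,1,0,0,0],[0.3,5,0.1,0,0,0,0],[0.3,5,0.1,0,0,0,0],[0.3,5,0,0,0,0,0]]'|grep -E "pos|force"
python3 -m inch '[[0.3,5,0,0,0,0,0],[0.3,5,0.1,0,0,0,0],[0.3,5,0.1,0,0,0,0],[0.3,5,0.1,0,0,0,0],[0.3,5,0,0,0,0,0]]'|grep -E "pos|force"
python3 look.py f 0
```

```text
tcp_pos: [0.4656, 0.0076, 0.0505]
force: [-5.7, -0.0, 4.0]
grip_force: 2.8
tcp_pos: [0.4906, 0.0079, 0.0504]
force: [-5.8, 0.2, 5.3]
grip_force: 3.2
tcp tray [-0.0472 -0.0466] [0.4906 0.0079 0.0504] F [-5.8  0.2  5.3]
top [304 213]
side [308 217]
```

View pics/f.png

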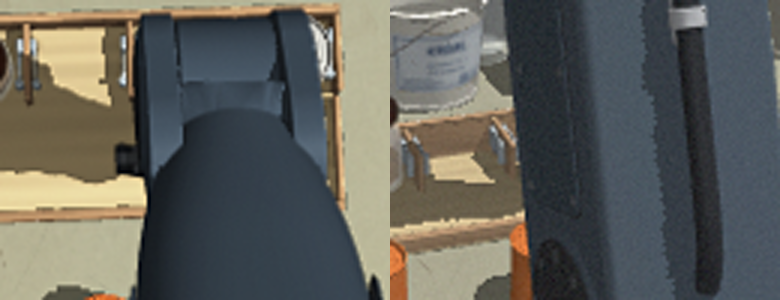

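The arm hides the tin in both views, but the force (-5.8 N in x) and the contact position agree with it being in the cradle. I'll push it through the tabs, watching the force.

```bash
python3 -m inch '[[0.3,5,0,0,0,0,0],[0.3,5,0.1,0,0,0,0],[0.3,5,0.1,0,0,0,0],[0.3,5,0.1,0,0,0,0],[0.3,5,0,0,0,0,0]]'|grep -E "pos|force|width"
python3 -m inch '[[0.3,4,0,0,0,0,0],[0.3,4,0.1,0,0,0,0],[0.3,4,0.1,0,0,0,0],[0.3,3,0,0,0,0,0],[0.3,3,0,0,0,0,0]]'|grep -E "pos|force|width"
```

```text
tcp_pos: [0.5148, 0.0082, 0.0502]
force: [-14.5, 1.0, 10.3]
gripper_width: 0.0299
grip_force: 7.1
tcp_pos: [0.5337, 0.0085, 0.0504]
force: [-4.3, 0.3, 2.2]
gripper_width: 0.0296
grip_force: 2.7
```

```bash
python3 -m inch '[[0.3,2,0,0,0,0,0],[0.3,2,0,0,0,0,0],[0.3,1,0,0,0,0,0],[0.3,0,0,0,0,0,0],[0.3,0,0,0,0,0,0]]'|grep -E "pos|force|width"
python3 -m inch '[[0.3,1,0,0,0,0,0],[0.3,1,0,0,0,0,0],[0.3,0,0,0,0,0,0],[0.3,0,0,0,0,0,0],[0.3,0,0,0,0,0,0]]'|grep -E "pos|force|width"
```

```text
tcp_pos: [0.5399, 0.0085, 0.0507]
force: [0.0, 0.2, 0.5]
gripper_width: 0.03
grip_force: 0.1
tcp_pos: [0.541, 0.0086, 0.0506]
force: [-4.2, -0.3, 2.6]
gripper_width: 0.03
grip_force: 1.8
```

```bash
python3 -m inch '[[0.3,1,0,0,0,0,0],[0.3,0.5,0,0,0,0,0],[0.3,0,0,0,0,0,0],[0.3,0,0,0,0,0,0],[0.3,0,0,0,0,0,0]]'|grep -E "pos|force|width"
python3 -m inch '[[0.3,1,0,0,0,0,0],[0.3,0.5,0,0,0,0,0],[0.3,0,0,0,0,0,0],[0.3,0,0,0,0,0,0],[0.3,0,0,0,0,0,0]]'|grep -E "pos|force|width"
```

```text
tcp_pos: [0.5412, 0.0086, 0.0505]
force: [-9.2, -0.9, 6.4]
gripper_width: 0.0299
grip_force: 4.7
tcp_pos: [0.5412, 0.0086, 0.0504]
force: [-13.7, -0.8, 10.6]
gripper_width: 0.0296
grip_force: 7.6
```

The TCP has stopped at x 0.541 while the force rises, so the tin is against the stop. I'll back off, rise, and swing clear for a look.

```bash
python3 -m inch '[[0.3,-3,0,0,0,0,0],[0.3,-10,0,0,0,0,0],[0.3,-25,0,0,0,0,0],[0.3,-25,0,0,0,0,0],[0.3,0,0,-30,0,0,0]]'|grep -E "pos|force"
python3 -m inch '[[0.3,0,0,-40,0,0,0],[0.3,0,0,-40,0,0,0],[0.3,0,0,-40,0,0,0],[0.3,-15,30,0,0,0,0],[0.3,-15,36,0,0,0,0]]'|grep -E "pos|force"
python3 -m inch '[[0.3,-15,36,0,0,0,0],[0.3,-15,36,0,0,0,0],[0.3,-15,36,0,0,0,0],[0.3,-15,36,0,0,0,0],[0.3,-15,36,0,0,0,0]]'|grep -E "pos|force"
python3 -m inch '[[0.3,-15,36,0,0,0,0],[0.3,-15,36,0,0,0,0],[0.3,-15,36,0,0,0,0],[0.3,-15,36,0,0,0,0],[0.3,0,0,0,0,0,0]]'|grep -E "pos|force"
python3 look.py g 0.0
```

```text
tcp_pos: [0.4706, 0.007, 0.0753]
force: [-1.4, -0.2, -1.6]
grip_force: 0.0
tcp_pos: [0.455, -0.059, 0.2034]
force: [1.4, -0.2, -0.1]
grip_force: 0.0
tcp_pos: [0.3815, -0.2429, 0.2012]
force: [1.5, 0.2, 0.5]
grip_force: 0.0
tcp_pos: [0.3239, -0.3923, 0.2009]
force: [0.1, 0.2, -0.8]
grip_force: 0.0
tcp tray [-0.2182 -0.445 ] [ 0.3239 -0.3923  0.2009] F [ 0.1  0.2 -0.8]
top [304 213]
tin? [300.7 181.3  15.7] [ 0.0472 -0.0483]
tin? [335.5 180.2  15. ] [ 0.0469 -0.1413]
side [308 217]
```

View pics/g.png

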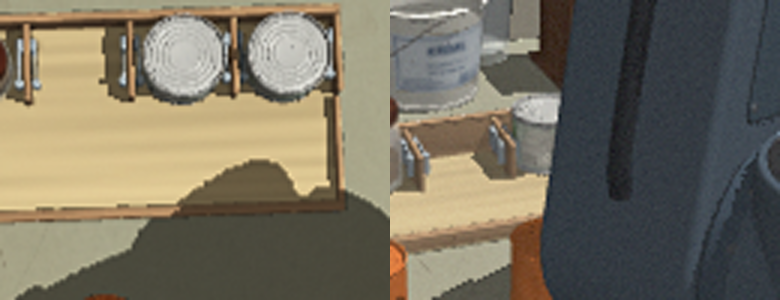

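The tin, at (300.7,181.3), is home in the third gap: x 47 mm and y about -48 mm in the tray's frame, level with its neighbour. The robot is clear, so I'll hand in.

```bash
python3 -c "
from cell import ctrl;print(ctrl.hand_in())"
```

```text
the job is handed in; nothing more can be done
None
```

The tin is home in the third gap, measured from the top camera at x 47 mm, y -48 mm in the tray's frame; the arm was clear of the tray and the job is handed in, with no verdict returned.

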